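# Locate a casting on the jig's datums

## Robot

A 6-joint arm with a two-finger parallel gripper is mounted at the origin on a cart in front of the work surface, level with it; the furniture and walls round the work are solid. World frame = base frame: x ahead of the robot, y to its left, z up, the work surface at z = 0. Lengths are in m, angles in rad, forces in N, time in s.
With the tool pointing down it reaches from about 0.35 to 0.725 m from the base axis. Payload 6 kg.
Tool frame: the origin (TCP) lies midway between the tips of the shut fingers; the grasp point (between the pads) lies 19 mm behind it; z points along the fingers, y is the line along which they close (so a half turn about z gives the same grasp; the last joint's range is limited). The gripper opens to 85 mm and grips with 20 to 120 N. Pads are 22 mm wide; open, the fingers measure 114 mm over their backs; the gripper's body (76 mm by 85 mm) begins 54 mm behind the grasp point. The pads swing forward as they close: fully open they stand 13 mm farther back than shut.
Start: joints at [-0.837, 0.04, 0.085, 0, -1.615, -0.334], TCP at [0.234, -0.553, 0.231] pointing down, gripper open.
Joint ranges: [-2.56, 2.56], [-1.29, 2.01], [-1.08, 1.49], [-3.29, 1.98], [-2.81, -0.18], [-2.99, 2.99]. Speed limits (rad/s): [2.57, 2.57, 3.01, 3.14, 3.14, 3.14].

## Interface

Orientations are given as a unit quaternion [w, x, y, z].
In Python, from cell import env gives the robot as it stands.
- The arm moves only by the tool move_arm, never from a script. Its argument "deltas" is a list of rows, each a list of 6 numbers: the shift along the world's x, y, z normalised to -1 to 1, where 1 is 1000 mm, then the turn, a rotation vector about the world's x, y, z normalised to -1 to 1, where 1 is 90 degrees. In form: [[tx, ty, tz, wx, wy, wz], ...]. A call has 1 to 20 rows; each row shifts and turns the commanded pose from where the row before left it; what a row does not reach is not made up. A row lasts 1/8 s, in which the tool goes at most 62.5 mm and 10.7 degrees, less where a joint would pass 70% of its speed; a pose out of reach is approached as far as the arm can. A call with a number of a shift or a turn outside -1 to 1 is refused whole. A call with a gripper value outside its range is refused whole. "grip" is the gripper's target within -1 to 1 (fully open at 1, half-way at 0, shut at -1), set as the call begins (left out, the last holds). The fingers move at their own pace and stop on an object; "grip_force" is the grip in N (left out, the last holds). Time passes only in rows, so rows that do not move let the fingers close. It gives the time, the measured TCP pose, the force, the opening and the grip force at its end, in the units of the state.
- env.read_state(): the state, without advancing time (a new reading comes with each control period).
- env.camera(name): name is "scene" or "side" or "wrist"; returns (picture, depth): 384x512x3 uint8, red, green, blue; 384x512 float32, m along the optical axis (not along the pixel's ray), 0 where there is no reading.
- env.get_calibration(name): a dict with "K" (3x3 intrinsics, pixels), "rvec" (rotation vector, rad) and "tvec" (3), from world to camera coordinates, as OpenCV has them. Camera axes: x right, y down, z forward; pixel columns grow to the right and rows downward; lengths in m; the calibration is good to about 2 mm. A picture is of the moment at which its call begins: read the wrist's pose just before it. get_calibration takes no time and is no camera call; for the wrist camera it gives the pose at the moment of the call.
- env.close_job(): hands the job in; it is judged then, once.
Trained networks look in the newest picture that a camera, given by its name, has taken for a name from the list of things; names that differ only in an ending like _2 or _b are one class to them, and where a whole thing is asked for, a point or a joint stands for the part that bears it (a point fixed in the world has none). Each returns a list of dicts, best first, with "score" (0 to 1); they miss things now and then, are a little off and sometimes report something else, mostly with a low value. They report only what shows in the picture. A call takes as long as a camera call.
- env.find_in(camera, target): "position" ([x, y, z] in m, in world coordinates, good to about 4 mm: the middle of the surface that is visible of it).
- env.mark_of(camera, target): "position" ([x, y, z] in m, in world coordinates, good to about 4 mm: a listed point, or the origin of a listed thing).
The state is a dict: "t": time; "joint_positions": joint angles; "joint_vel": joint speeds; "joint_torque": joint torques, N m; "tcp_pos": TCP position; "orientation": TCP orientation; "ft_force": force on the tool from outside, world axes, zero at the start; "moment": the same for the moment, N m; "finger_gap": finger opening in m; "grip_force": force on a finger pad.
Only numpy, scipy, OpenCV 4.12 (cv2) and the standard library are available. Lean on these libraries where they do the work, as an engineer would, in place of code of your own. Each camera call takes 0.05 s, during which the arm holds its last target. There are 200 camera calls.

## Task

Get the casting located in the jig: take the stray nut out of the jig and leave it lying on the table, press the casting down off the raised lift bars until it lies flat on the two rest strips, then slide it fully home against both stop buttons of the long fence and, last, along the fence fully home against the single button of the end block. Leave it there flat and untouched, and do not disturb the spacer ring, the standing bolt or the engineer's square.

Things in the scene. Friction and masses are not known exactly. Their poses are not given: they have to be found in the camera images.
- jig: Fixed dark steel jig plate, 222 x 248 x 14 mm, flat on the table. Origin: on the table under the place where the located casting's centre belongs (not the plate's middle); x points to the long fence, y to the end block, z up ('jig frame', used below in mm). The plate covers x -145..77, y -134..114, top z 14
- fence_left (a point): Centre of the face of the left stop button (14 wide, z 20.5..29.5) on the fence, at jig x 45, y 50. The fence is a bar at x 49..67, y -75..75, top z 30; its buttons stand 4 mm proud of it
- fence_right (a point): The same of the right stop button, at jig x 45, y -50
- end_stop (a point): Centre of the face of the end block's one stop button (14 wide), at jig x 0, y 80, facing -y. The end block covers x -20..20, y 84..102, top z 30
- rest_left (a point): Middle of the top of the left rest strip: bright flat strip along x, jig x -105..42, 16 wide, at y 26, top z 20. The two strips are the seat of the casting
- rest_right (a point): The same of the right rest strip, at jig y -62
- lift_right (a joint): Right lift bar (80 long, jig x -95..-15, 10 wide, at y -84): metres pressed down, 0 = up (top at z 32), 0.0135 = home (top z 18.5, below the rest strips). Held by drag of about 9 N: it carries the casting, stays wherever it is pushed, has no spring
- lift_left (a joint): Left lift bar, at jig y 6, otherwise the same
- clamp_post (a point): Top (z 67) of the fixed clamp post that stands in front of the casting at jig x -122, y -28: 14 dia, foot 26 dia. Its strap, 22 wide, is swung away from the fence, over x -190..-102, z 46..56 (a short foot at x -184 hangs to z 37)
- casting: Grey bearing foot casting, 0.52 to 0.85 kg: flange 90 (x) x 160 (y) x 14 mm; hollow round boss in the middle, 58 dia, top z 38; ribs along y (7 wide, top z 26) out to y +-50; corner bosses 20 dia, 3 high, at x +-31, y +-66. Origin: centre of its flat underside. Starts level on the raised lift bars, underside at jig z 32, so high it would ride over the stops; turned at most 0.13 rad from the jig
- far_left (a point): Point on the casting's long face towards the fence, 50 mm left (+y) of its middle, half way up the flange
- far_right (a point): Same, 50 mm right (-y)
- left_end (a point): Middle of the casting's left (+y) end face, half way up the flange
- stray_nut: Plain hexagon nut, 19 across flats, 22 across corners, 10 mm high, lying flat on the jig plate (its underside at z 14) between the casting and the fence. Origin at the centre of its underside, its flats face along its own +-x
- spacer_ring: Turned ring, 48 dia, 18 high, lying on the plate's near left corner; leave alone. Origin under its centre
- standing_bolt: Hex bolt, standing on its head on the table to the right of the jig, 58 mm tall, head 22 wide; leave alone. Origin under its centre
- engineer_square: Engineer's square, 100 x 136 x 12 mm, lying on the table to the left of the jig; leave alone. Origin at the middle of its outline

How it is judged:
On the way, in this order (a step that is already met when the one before it is completed fails the run):
1. the casting is pressed down flat on the rest strips (z of casting in the frame of jig below 0.0215 m and angle between casting's own z axis and vertical below 0.02 rad), for 0.2 s.
2. it is home against both fence buttons (x of each of far_left, far_right in the frame of jig above 0.043 m and z of casting in the frame of jig below 0.0215 m), for 0.2 s.
3. it is home against the end button (y of left_end in the frame of jig above 0.078 m), for 0.2 s.
At the end, for the whole second after the job is handed in: the casting lies flat on the rest strips (within 1.5 mm and 0.02 rad), within 2 mm of both fence buttons and of the end button, at rest and released; the stray nut lies on the table, off the jig (all of step 2 and z of casting in the frame of jig above 0.018 m and angle between casting's own z axis and vertical below 0.02 rad and y of left_end in the frame of jig above 0.078 m and linear speed of casting below 0.01 m/s and height (world z) of stray_nut between -0.02 and 0.0125 m and linear speed of stray_nut below 0.02 m/s); the robot touches nothing.
It fails at once if the spacer ring is pushed more than 25 mm (distance of spacer_ring from where it was at the start of the episode above 0.025 m).
It fails at once if the standing bolt is knocked over or moved more than 25 mm (distance of standing_bolt from where it was at the start of the episode above 0.025 m or angle between standing_bolt's own z axis and vertical above 0.5 rad).
It fails at once if the engineer's square is moved more than 25 mm (distance of engineer_square from where it was at the start of the episode above 0.025 m).
It also fails if it takes over 72 s, if anything falls off the work surface, if the arm or the gripper's body presses on something with over 40 N, if the wrist force passes 120 N, or if a joint passes its speed limit or range.

## Working session

There is one attempt and no reset: what is moved stays moved. The work goes in short steps, Python scripts to look and compute and a tool call to move; the robot and the scene stay as the last step left them, time stands still between calls to the robot, and variables do not carry over. Pictures are saved under pics/ and viewed, at most 10 in all, crops included, and the job is handed in when it is done.

Besides the shell and the picture viewer there is one more tool, called after "Call:" by a JSON object that holds its "op" and its "data", one argument or row to a line. move_arm: Moves the arm, as the interface text tells. Its arguments: {"type":"object","properties":{"deltas":{"type":"array"},"grip":{"type":"number"},"grip_force":{"type":"number"}},"required":["deltas"]}

```bash
mkdir -p pics; ls; cat > h.py <<'E'
from cell import env
import numpy as np, cv2
def marks(cam,names,f='mark_of'):
    for n in names:
        r=getattr(env,f)(cam,n)
        print(cam,f,n,[(np.round(d['position'],4).tolist(),round(d['score'],2)) for d in r[:2]])
def snap(cam,fn):
    c=env.get_calibration(cam); im,d=env.camera(cam)
    cv2.imwrite(f'pics/{fn}.png',im[:,:,::-1]); np.savez(f'pics/{fn}.npz',im=im,d=d,**c); return im,d,c
E
python3 - <<'E'
from h import *
for cam in ('scene','side'):
    snap(cam,cam+'0')
    marks(cam,['jig','fence_left','fence_right','end_stop','rest_left','rest_right','clamp_post','casting','far_left','far_right','left_end','stray_nut','spacer_ring','standing_bolt','engineer_square'])
s=env.read_state();print(s)
E
python3 -c "
import cv2,numpy as np
cv2.imwrite('pics/both0.png',np.vstack([cv2.imread('pics/scene0.png')]))"
```

```text
pics
scene mark_of jig [([0.5775, 0.0437, -0.0005], 0.76)]
scene mark_of fence_left [([0.6037, 0.1036, 0.0272], 0.91)]
scene mark_of fence_right [([0.6347, 0.0064, 0.0278], 0.84)]
scene mark_of end_stop [([0.553, 0.1248, 0.0238], 0.82), ([0.4639, -0.015, 0.0675], 0.49)]
scene mark_of rest_left [([0.5385, 0.0639, 0.0244], 0.97)]
scene mark_of rest_right []
scene mark_of clamp_post [([0.4665, -0.0159, 0.0638], 0.79)]
scene mark_of casting [([0.5337, 0.0066, 0.0315], 0.87)]
scene mark_of far_left [([0.5583, 0.0618, 0.0357], 0.59)]
scene mark_of far_right [([0.5977, -0.0305, 0.0382], 0.62)]
scene mark_of left_end [([0.5077, 0.0781, 0.0431], 0.81), ([0.5512, 0.1243, 0.0206], 0.24)]
scene mark_of stray_nut [([0.6084, 0.0365, 0.0056], 0.57)]
scene mark_of spacer_ring [([0.4484, 0.1008, 0.0175], 0.88)]
scene mark_of standing_bolt [([0.524, -0.1459, -0.0004], 0.43), ([0.5369, 0.0612, 0.0216], 0.25)]
scene mark_of engineer_square [([0.4583, 0.2425, -0.0027], 0.74)]
side mark_of jig [([0.5764, 0.0482, -0.0008], 0.87)]
side mark_of fence_left [([0.6067, 0.1088, 0.0264], 0.97)]
side mark_of fence
[... 1028 characters left out ...]
'joint_positions': array([-8.37295882e-01,  4.01934401e-02,  8.48000446e-02, -3.97222436e-06,
       -1.61552738e+00, -3.33706976e-01]), 'joint_vel': array([-0.00073643, -0.00029849, -0.00134067,  0.00016391,  0.00103953,
        0.00047846]), 'joint_torque': array([ 9.68308177e-05, -3.67919183e+01,  3.47435510e+01,  6.93313971e+00,
       -9.05906109e-04, -1.36972162e-05]), 'tcp_pos': array([ 0.23354353, -0.55264739,  0.23126417]), 'orientation': array([-2.99423332e-05, -1.98568209e-01,  9.80087069e-01,  5.45845911e-05]), 'ft_force': array([ 0.96067822,  0.87855857, -0.85920219]), 'moment': array([ 0.04001077,  0.01733536, -0.02797662]), 'grip_force': 0.0, 'finger_gap': 0.08536923375085075}
```

View pics/scene0.png

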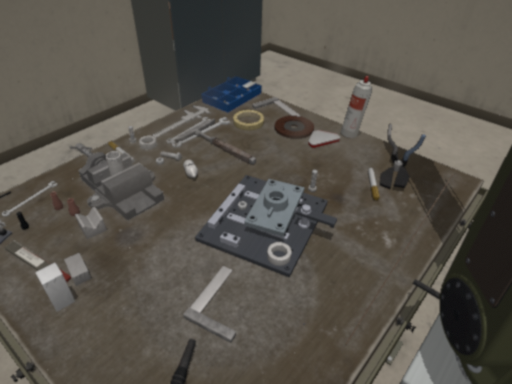

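View pics/side0.png

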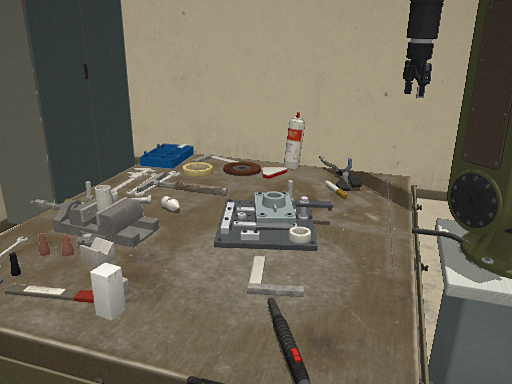

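```bash
cat >> h.py <<'E'
from scipy.optimize import least_squares
def fit(loc,wor,w=None):
    loc=np.array(loc);wor=np.array(wor)
    f=lambda p:((np.c_[np.cos(p[2])*loc[:,0]-np.sin(p[2])*loc[:,1]+p[0],np.sin(p[2])*loc[:,0]+np.cos(p[2])*loc[:,1]+p[1]]-wor)).ravel()
    r=least_squares(f,[wor[:,0].mean(),wor[:,1].mean(),.3],loss='soft_l1',f_scale=.004); return r.x,f(r.x).reshape(-1,2)
def tojig(J,p):
    c,s=np.cos(J[2]),np.sin(J[2]);d=np.array(p)[:2]-J[:2];return np.array([c*d[0]+s*d[1],-s*d[0]+c*d[1]])
def tow(J,p):
    c,s=np.cos(J[2]),np.sin(J[2]);return np.array([c*p[0]-s*p[1]+J[0],s*p[0]+c*p[1]+J[1]])
E
python3 - <<'E'
from h import *
L=[(0,0),(0,0),(.045,.05),(.045,.05),(.045,-.05),(.045,-.05),(0,.08),(0,.08),(-.0315,.026),(-.0315,.026),(-.122,-.028),(-.122,-.028),(-.0315,-.062)]
W=[(.5775,.0437),(.5764,.0482),(.6037,.1036),(.6067,.1088),(.6347,.0064),(.6327,.0064),(.553,.1248),(.5561,.1231),(.5385,.0639),(.5384,.0638),(.4665,-.0159),(.465,-.0114),(.5601,-.0231)]
J,r=fit(L,W);print(J,(r*1e3).round(1).tolist())
C,r=fit([(0,0),(0,0),(.045,.05),(.045,.05),(.045,-.05),(.045,-.05),(0,.08),(0,.08)],[(.5337,.0066),(.535,.0058),(.5583,.0618),(.5603,.0634),(.5977,-.0305),(.5958,-.0296),(.5077,.0781),(.508,.0855)]);print(C,(r*1e3).round(1).tolist())
print('cast in jig',tojig(J,C),C[2]-J[2],'nut',tojig(J,(.6044,.037)),'ring',tojig(J,(.447,.0995)),'bolt',tojig(J,(.525,-.145)),'sq',tojig(J,(.459,.243)))
E
```

```text
[0.57592907 0.0455883  0.26192483] [[-1.6, 1.9], [-0.5, -2.6], [2.7, 1.9], [-0.3, -3.3], [-2.4, 2.5], [-0.4, 2.5], [2.2, -1.9], [-0.9, -0.2], [0.3, -1.4], [0.4, -1.3], [-1.2, 2.9], [0.3, -1.6], [1.5, 0.6]]
[0.53494513 0.0034286  0.34047541] [[1.2, -3.2], [-0.1, -2.4], [2.4, 3.8], [0.4, 2.2], [-3.6, 1.8], [-1.7, 0.9], [0.5, 0.7], [0.2, -6.7]]
cast in jig [-0.05050295 -0.03010939] 0.07855057976845936 nut [ 0.02527602 -0.01566765] ring [-0.11057183  0.08545787] bolt [-0.09854303 -0.17090039] sq [-0.06182319  0.22095628]
```

Call:
{"op": "move_arm", "data": {
  "deltas": [
    [0.03, 0.05, 0.01, 0, 0, 0],
    [0.03, 0.05, 0.01, 0, 0, 0],
    [0.03, 0.05, 0.01, 0, 0, 0],
    [0.03, 0.05, 0.01, 0, 0, 0],
    [0.03, 0.05, 0, 0, 0, 0],
    [0.03, 0.05, 0, 0, 0, 0],
    [0.03, 0.05, 0, 0, 0, -0.02],
    [0.03, 0.05, 0, 0, 0, -0.02],
    [0.03, 0.05, 0, 0, 0, -0.02],
    [0.03, 0.05, 0, 0, 0, -0.02],
    [0.02, 0.05, 0, 0, 0, 0],
    [0.02, 0.03, 0, 0, 0, 0],
    [0, 0, 0, 0, 0, 0],
    [0, 0, 0, 0, 0, 0]
  ]
}}

```text
t: 3.35
tcp_pos: [0.5735, 0.0271, 0.2713]
orientation: [-0.0, -0.137, 0.991, -0.0]
ft_force: [-0.1, -0.8, -0.4]
finger_gap: 0.0856
grip_force: 0.0
```

```bash
python3 - <<'E'
from h import *
s=env.read_state();print(s['t'],s['tcp_pos'],s['orientation'])
snap('wrist','w1')
marks('wrist',['jig','fence_left','fence_right','end_stop','rest_left','rest_right','clamp_post','casting','far_left','far_right','left_end','stray_nut'])
E
```

```text
3.35 [0.5734648  0.02710608 0.27130551] [-7.97190046e-05 -1.36687910e-01  9.90614151e-01 -1.10298254e-04]
wrist mark_of jig [([0.5738, 0.0492, 0.0045], 0.72)]
wrist mark_of fence_left [([0.607, 0.1077, 0.0244], 0.78), ([0.5661, 0.0622, 0.0384], 0.33)]
wrist mark_of fence_right [([0.6271, 0.0115, 0.0254], 0.91), ([0.5724, 0.0472, 0.0014], 0.41)]
wrist mark_of end_stop [([0.5558, 0.1244, 0.0287], 0.81)]
wrist mark_of rest_left []
wrist mark_of rest_right []
wrist mark_of clamp_post [([0.4632, -0.0131, 0.0679], 0.76)]
wrist mark_of casting [([0.5342, 0.0053, 0.0308], 0.93)]
wrist mark_of far_left [([0.5629, 0.0596, 0.0348], 0.77)]
wrist mark_of far_right [([0.5909, -0.0279, 0.0384], 0.86)]
wrist mark_of left_end [([0.5077, 0.0792, 0.0381], 0.93)]
wrist mark_of stray_nut [([0.6077, 0.0347, 0.0105], 0.7)]
```

View pics/w1.png

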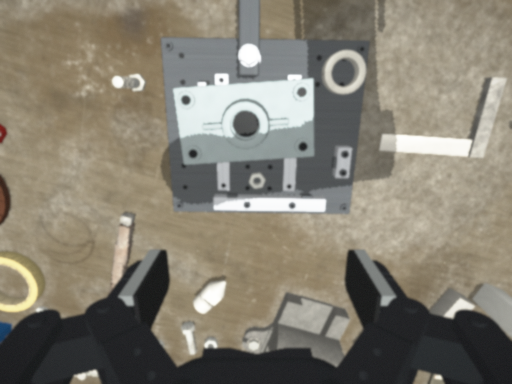

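```bash
cat >> h.py <<'E'
def cloud(d,c):
    R=cv2.Rodrigues(np.array(c['rvec'],float))[0];K=c['K'];v,u=np.mgrid[:d.shape[0],:d.shape[1]]
    P=np.stack([(u-K[0,2])/K[0,0]*d,(v-K[1,2])/K[1,1]*d,d],-1)
    return (P-np.array(c['tvec']).ravel())@R
def rect(X,m):
    n,l,st,_=cv2.connectedComponentsWithStats(m.astype(np.uint8)); i=1+st[1:,4].argmax()
    r=cv2.minAreaRect((X[l==i][:,:2]*1000).astype(np.float32)); return r,X[l==i].mean(0),st[i,4]
def tilt(X,m):
    p=X[m];A=np.c_[p[:,:2]-p[:,:2].mean(0),np.ones(len(p))];return np.linalg.lstsq(A,p[:,2],rcond=None)[0]
E
python3 - <<'E'
from h import *
z=np.load('pics/w1.npz');X=cloud(z['d'],z);print(z['K'][0,0])
J=np.array([.5759,.0456,.262])
c,s=np.cos(J[2]),np.sin(J[2]);D=X-[J[0],J[1],0];Q=np.stack([c*D[...,0]+s*D[...,1],-s*D[...,0]+c*D[...,1],D[...,2]],-1)
ok=z['d']>0
near=ok&(abs(Q[...,0])<.16)&(abs(Q[...,1])<.15)
Z=Q[...,2]
for nm,m in dict(castflange=near&(Z>.040)&(Z<.054)&(Q[...,0]>-.11),plateplus=near&(Z>.009)&(Q[...,0]>-.15),fence=near&(Z>.025)&(Z<.035)&(Q[...,0]>.035),boss=near&(Z>.06)&(Z<.078)&(Q[...,0]>-.1),nut=near&(Z>.019)&(Z<.029)&(np.hypot(Q[...,0]-.025,Q[...,1]+.0157)<.016)).items():
    try:
        r,mean,n=rect(Q,m);print(nm,r,mean.round(4),n)
    except Exception as e: print(nm,e)
im=z['im'][140:225,200:345];cv2.imwrite('pics/w1n.png',cv2.resize(im[:,:,::-1],None,fx=5,fy=5,interpolation=cv2.INTER_CUBIC))
E
```

```text
307.27897172034346
castflange ((-50.75858688354492, -31.594703674316406), (90.02091217041016, 160.32498168945312), 4.490755558013916) [-0.0534 -0.0312  0.0456] 8423
plateplus ((-37.10242462158203, -10.121391296386719), (248.49765014648438, 225.69349670410156), 89.85050964355469) [-0.047  -0.0104  0.0274] 33613
fence ((54.73846435546875, -0.638946533203125), (149.8223114013672, 22.406051635742188), 89.92202758789062) [ 0.0554 -0.0011  0.0293] 1554
boss ((-51.46294403076172, -31.50851821899414), (52.24296951293945, 52.08500671386719), 62.74765396118164) [-0.0525 -0.0312  0.0688] 1147
nut ((25.77920913696289, -17.573810577392578), (19.769428253173828, 18.843515396118164), 37.331520080566406) [ 0.0256 -0.0176  0.0232] 139
```

View pics/w1n.png

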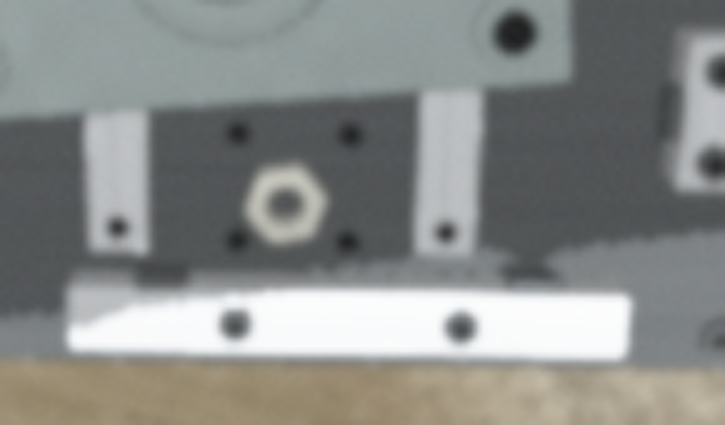

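Call:
{"op": "move_arm", "data": {
  "deltas": [
    [0.01, 0.0025, -0.04, 0, 0, 0.07],
    [0.01, 0.0025, -0.04, 0, 0, 0.07],
    [0.009, 0.0025, -0.04, 0, 0, 0.07],
    [0, 0, -0.04, 0, 0, 0],
    [0, 0, 0, 0, 0, 0],
    [0, 0, -0.03, 0, 0, 0],
    [0, 0, -0.03, 0, 0, 0],
    [0, 0, -0.015, 0, 0, 0],
    [0, 0, 0, 0, 0, 0]
  ],
  "grip": -0.25,
  "grip_force": 40
}}

```text
t: 5.12
tcp_pos: [0.6027, 0.0348, 0.0368]
orientation: [-0.0, -0.297, 0.955, -0.0]
ft_force: [0.3, 1.2, 0.1]
finger_gap: 0.0318
grip_force: 0.0
```

Call:
{"op": "move_arm", "data": {
  "deltas": [
    [0, 0, -0.01, 0, 0, 0],
    [0, 0, -0.0105, 0, 0, 0],
    [0, 0, 0, 0, 0, 0]
  ]
}}

```text
t: 5.5
tcp_pos: [0.6019, 0.0347, 0.0147]
orientation: [-0.001, -0.297, 0.955, 0.0]
ft_force: [-0.5, -0.1, 0.1]
finger_gap: 0.0322
grip_force: 0.0
```

Call:
{"op": "move_arm", "data": {
  "deltas": [
    [0, 0, 0, 0, 0, 0],
    [0, 0, 0, 0, 0, 0],
    [0, 0, 0, 0, 0, 0],
    [0, 0, 0, 0, 0, 0]
  ],
  "grip": -1
}}

```text
t: 6.0
tcp_pos: [0.6026, 0.0348, 0.0159]
orientation: [0.0, -0.297, 0.955, 0.0]
ft_force: [0.0, -0.1, 1.0]
finger_gap: 0.019
grip_force: 39.1
```

Call:
{"op": "move_arm", "data": {
  "deltas": [
    [0, 0, 0.03, 0, 0, 0],
    [0, 0, 0.03, 0, 0, 0],
    [0.026, 0.007, 0, 0, 0, 0],
    [0.026, 0.007, 0, 0, 0, 0],
    [0.026, 0.007, -0.005, 0, 0, 0],
    [0, 0, -0.03, 0, 0, 0],
    [0, 0, -0.025, 0, 0, 0],
    [0, 0, -0.0125, 0, 0, 0],
    [0, 0, 0, 0, 0, 0]
  ]
}}

```text
t: 7.12
tcp_pos: [0.6807, 0.0558, 0.0035]
orientation: [0.0, -0.298, 0.955, -0.0]
ft_force: [-0.1, -0.1, -0.8]
finger_gap: 0.0194
grip_force: 39.3
```

Call:
{"op": "move_arm", "data": {
  "deltas": [
    [0, 0, 0, 0, 0, 0],
    [0, 0, 0, 0, 0, 0],
    [0, 0, 0.02, 0, 0, 0],
    [0, 0, 0.05, 0, 0, 0],
    [0, 0, 0.05, 0, 0, 0]
  ],
  "grip": -0.2
}}

```text
t: 7.75
tcp_pos: [0.6806, 0.0556, 0.1264]
orientation: [0.001, -0.297, 0.955, -0.0]
ft_force: [1.3, 0.3, 0.6]
finger_gap: 0.0344
grip_force: 0.0
```

Call:
{"op": "move_arm", "data": {
  "deltas": [
    [-0.04, -0.015, 0.05, 0, 0, -0.06],
    [-0.045, -0.015, 0.05, 0, 0, -0.06],
    [-0.045, -0.015, 0.03, 0, 0, -0.048],
    [-0.0155, -0.0075, 0, 0, 0, 0],
    [0, 0, 0, 0, 0, 0]
  ],
  "grip": 0.69
}}

```text
t: 8.38
tcp_pos: [0.5408, 0.0051, 0.2492]
orientation: [0.002, -0.169, 0.986, 0.0]
ft_force: [1.0, 0.2, -0.2]
finger_gap: 0.0722
grip_force: 0.0
```

```bash
cat >> h.py <<'E'
JJ=np.array([.5747,.0449,.260])
def meas(fn,J=JJ,zc=.032):
    s=env.read_state();im,d,c=snap('wrist',fn);X=cloud(d,c)
    cc,ss=np.cos(J[2]),np.sin(J[2]);D=X-[J[0],J[1],0];Q=np.stack([cc*D[...,0]+ss*D[...,1],-ss*D[...,0]+cc*D[...,1],D[...,2]],-1)
    Z=Q[...,2];near=(d>0)&(abs(Q[...,0])<.15)&(abs(Q[...,1])<.14)
    for nm,m in dict(flange=near&(Z>zc+.009)&(Z<zc+.0195)&(Q[...,0]<.048)&(Q[...,0]>-.101),boss=near&(Z>zc+.031)&(Z<zc+.045)&(Q[...,0]>-.1),fence=near&(Z>.026)&(Z<.033)&(Q[...,0]>.040)).items():
        if m.sum()<50: print(nm,m.sum());continue
        r,mean,n=rect(Q,m);print(nm,np.round(r[0],1),np.round(r[1],1),round(r[2],2),mean.round(4),n,'tilt',tilt(Q,m).round(4) if nm=='flange' else '')
    return Q
E
python3 - <<'E'
from h import *
s=env.read_state();print(s['t'],s['joint_positions'].round(3),s['tcp_pos'])
meas('w2'); marks('wrist',['casting','far_left','far_right','left_end']); env.camera('side');marks('side',['stray_nut'])
E
```

```text
8.375 [ 0.381 -0.119 -0.037  0.    -1.648 -1.612] [0.54075885 0.0050547  0.24918549]
flange [-49.9 -31.4] [ 88.9 160.1] 4.56 [-0.0531 -0.0317  0.0457] 8431 tilt [0.0032 0.001  0.0459]
boss [-49.8 -31.3] [51.5 51.9] 4.34 [-0.0512 -0.0316  0.0689] 1172 tilt 
fence [55.8 -0.3] [149.7  22.4] 89.94 [ 0.0566 -0.0004  0.0293] 1499 tilt 
wrist mark_of casting [([0.5376, 0.0054, 0.0304], 0.55)]
wrist mark_of far_left [([0.5642, 0.0613, 0.0365], 0.73), ([0.5744, 0.0475, 0.0013], 0.68)]
wrist mark_of far_right [([0.5938, -0.032, 0.0381], 0.6), ([0.5587, 0.1252, 0.0295], 0.28)]
wrist mark_of left_end [([0.449, 0.1025, 0.008], 0.73), ([0.5096, 0.0797, 0.043], 0.61)]
side mark_of stray_nut [([0.6852, 0.0574, -0.0004], 0.43)]
```

Call:
{"op": "move_arm", "data": {
  "deltas": [
    [0, 0, 0, 0, 0, 0],
    [0, 0, -0.05, 0, 0, 0],
    [0, 0, -0.05, 0, 0, 0],
    [0, 0, -0.04, 0, 0, 0],
    [0, 0, -0.03, 0, 0, 0],
    [0, 0, -0.015, 0, 0, 0],
    [0, 0, 0, 0, 0, 0],
    [0, 0, 0, 0, 0, 0]
  ]
}}

```text
t: 9.72
tcp_pos: [0.5422, 0.0056, 0.0628]
orientation: [0.001, -0.169, 0.986, -0.0]
ft_force: [-0.2, 0.5, -0.1]
finger_gap: 0.0724
grip_force: 0.0
```

Call:
{"op": "move_arm", "data": {
  "deltas": [
    [-0.0077, -0.0035, 0, 0, 0, 0],
    [0, 0, -0.004, 0, 0, 0],
    [0, 0, -0.003, 0, 0, 0],
    [0, 0, -0.002, 0, 0, 0],
    [0, 0, 0, 0, 0, 0]
  ]
}}

```text
t: 10.35
tcp_pos: [0.5334, 0.002, 0.0518]
orientation: [-0.0, -0.169, 0.986, 0.0]
ft_force: [-0.1, 0.6, 1.2]
finger_gap: 0.072
grip_force: 0.0
```

Call:
{"op": "move_arm", "data": {
  "deltas": [
    [0.001, 0, -0.002, 0, 0, 0],
    [0, 0, -0.002, 0, 0, 0],
    [0, 0, 0, 0, 0, 0]
  ]
}}

```text
t: 10.72
tcp_pos: [0.5348, 0.002, 0.0484]
orientation: [0.0, -0.169, 0.986, 0.0]
ft_force: [0.4, 1.2, 1.5]
finger_gap: 0.0725
grip_force: 0.9
```

Call:
{"op": "move_arm", "data": {
  "deltas": [
    [0, 0, -0.002, 0, 0, 0],
    [0, 0, -0.002, 0, 0, 0],
    [0, 0, 0, 0, 0, 0]
  ]
}}

```text
t: 11.1
tcp_pos: [0.5348, 0.002, 0.0441]
orientation: [0.0, -0.169, 0.986, 0.0]
ft_force: [0.7, 0.8, 2.8]
finger_gap: 0.0724
grip_force: 1.4
```

Call:
{"op": "move_arm", "data": {
  "deltas": [
    [0, 0, -0.002, 0, 0, 0],
    [0, 0, -0.002, 0, 0, 0],
    [0, 0, 0, 0, 0, 0]
  ]
}}

```text
t: 11.48
tcp_pos: [0.5347, 0.002, 0.0399]
orientation: [0.0, -0.169, 0.986, 0.0]
ft_force: [1.8, 0.8, 2.7]
finger_gap: 0.072
grip_force: 1.2
```

```bash
python3 - <<'E'
from h import *
meas('w3'); im,d,c=snap('side','s3')
cv2.imwrite('pics/s3c.png',cv2.resize(im[150:270,190:350,::-1],None,fx=4,fy=4,interpolation=cv2.INTER_CUBIC))
E
```

```text
flange [-59.  -32.6] [37.7 75.5] 5.69 [-0.0635 -0.033   0.0466] 1876 tilt [ 0.0019 -0.0016  0.0465]
boss [-54.1  10.8] [23.3 14.3] 4.89 [-0.0584  0.0072  0.0703] 962 tilt 
fence 12
```

View pics/s3c.png

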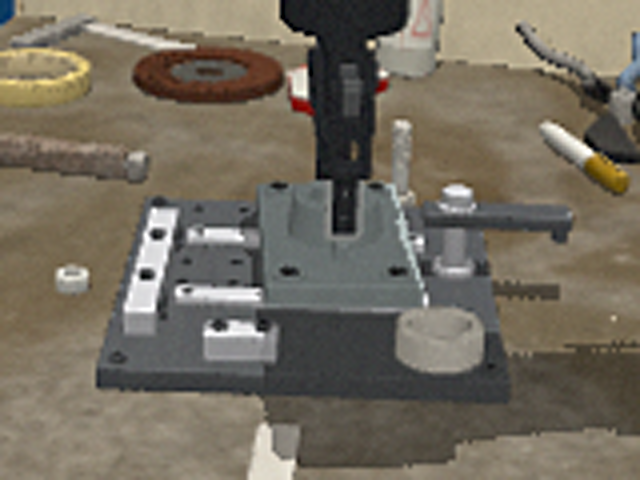

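Call:
{"op": "move_arm", "data": {
  "deltas": [
    [0, 0, -0.002, 0, 0, 0],
    [0, 0, -0.002, 0, 0, 0],
    [0, 0, -0.001, 0, 0, 0],
    [0, 0, 0, 0, 0, 0]
  ]
}}

```text
t: 12.08
tcp_pos: [0.5348, 0.002, 0.0371]
orientation: [0.0, -0.169, 0.986, -0.0]
ft_force: [-4.8, 1.5, 14.4]
finger_gap: 0.0718
grip_force: 7.3
```

Call:
{"op": "move_arm", "data": {
  "deltas": [
    [0, 0, -0.003, 0, 0, 0],
    [0, 0, -0.003, 0, 0, 0],
    [0, 0, -0.003, 0, 0, 0],
    [0, 0, 0, 0, 0, 0]
  ]
}}

```text
t: 12.58
tcp_pos: [0.5353, 0.0018, 0.0365]
orientation: [0.001, -0.17, 0.985, -0.001]
ft_force: [-34.8, 5.2, 60.4]
finger_gap: 0.0725
grip_force: 30.5
```

```bash
python3 - <<'E'
from h import *
meas('w4',zc=.026)
E
```

```text
flange [-43.1 -30.8] [27.6 29. ] 45.33 [-0.0414 -0.0308  0.0378] 2474 tilt [0.0362 0.0024 0.0382]
boss [-49.6 -31.7] [50.6 50.3] 79.27 [-0.0511 -0.0315  0.0576] 3438 tilt 
fence 0
```

Call:
{"op": "move_arm", "data": {
  "deltas": [
    [0, 0, 0.01, 0, 0, 0],
    [0, 0, 0, 0, 0, 0]
  ]
}}

```text
t: 12.88
tcp_pos: [0.5348, 0.0021, 0.0371]
orientation: [0.001, -0.169, 0.986, 0.0]
ft_force: [-5.4, 3.4, 14.9]
finger_gap: 0.0723
grip_force: 6.9
```

```bash
python3 - <<'E'
from h import *
c=env.get_calibration('wrist');R=cv2.Rodrigues(c['rvec'])[0];p=-R.T@c['tvec'].ravel();s=env.read_state()
print('cam',p,tojig(JJ,p),'tcp',s['tcp_pos'],s['ft_force'],s['finger_gap'],R[2])
Q=meas('w5')
z=np.load('pics/w5.npz');im=z['im'][:,:,::-1].copy();cv2.imwrite('pics/w5v.png',im)
E
```

```text
cam [ 0.45830724 -0.02551848  0.17899903] [-0.13058402 -0.0381294 ] tcp [0.53483675 0.00213611 0.03711294] [-5.36552211  3.36954556 14.90364627] 0.07227525736949503 [ 0.29724383  0.10617631 -0.94887971]
flange [-58.7 -32.3] [38.1 85.2] 4.44 [-0.0631 -0.0328  0.0463] 2018 tilt [-0.0008 -0.002   0.0463]
boss [-48.9 -69.2] [23.2 14.4] 41.01 [-0.052  -0.0714  0.0703] 1020 tilt 
fence 0
```

View pics/w5v.png

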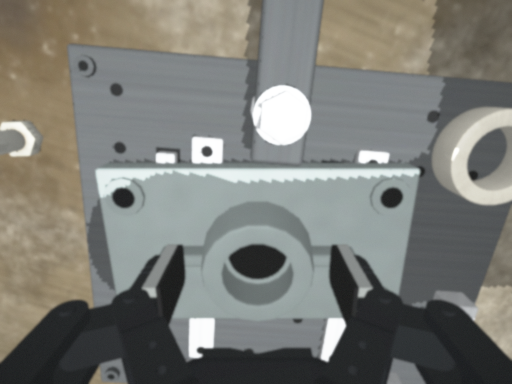

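```bash
python3 - <<'E'
from h import *
s=env.read_state();print(s['moment'],s['joint_torque'].round(2),s['joint_positions'].round(3))
for f in ('w4','w5'):
    z=np.load(f'pics/{f}.npz');X=cloud(z['d'],z);J=JJ
    cc,ss=np.cos(J[2]),np.sin(J[2]);D=X-[J[0],J[1],0];Q=np.stack([cc*D[...,0]+ss*D[...,1],-ss*D[...,0]+cc*D[...,1],D[...,2]],-1)*1000
    for (u,v) in [(150,200),(255,195),(360,200),(130,270),(385,270),(100,100),(205,125),(400,100),(280,110),(290,150)]: print(f,(u,v),Q[v,u].round(1),end=';')
    print()
    for (u,v) in [(165,250),(172,262),(182,255),(150,285),(120,300),(340,255),(352,262),(365,285),(385,300),(250,365),(210,358),(250,352)]: print(f,(u,v),Q[v,u].round(1),z['im'][v,u].tolist(),end=';')
    print()
E
```

```text
[ 1.0419373   1.50819311 -0.00593294] [-1.610e+00 -2.340e+01  2.754e+01  5.700e+00  1.050e+00  1.000e-02] [ 0.38  -0.07  -0.381  0.    -1.259 -1.611]
w4 (150, 200) [-72.6 -88.   32.6];w4 (255, 195) [-80.  -35.3  33.4];w4 (360, 200) [-81.7  17.3  33.5];w4 (130, 270) [-31.6 -99.4  34. ];w4 (385, 270) [-42.5  38.8  32.8];w4 (100, 100) [-118.1 -118.7   13.4];w4 (205, 125) [-109.9  -64.4   13.5];w4 (400, 100) [-130.8   35.4   13.1];w4 (280, 110) [-123.9  -29.8   66.4];w4 (290, 150) [-107.9  -23.2   54.8];
w4 (165, 250) [-57.1 -74.6  53.7] [135, 140, 138];w4 (172, 262) [-57.  -69.   62.9] [33, 34, 33];w4 (182, 255) [-51.1 -68.4  47.1] [39, 41, 41];w4 (150, 285) [-57.8 -72.5  80.9] [137, 141, 140];w4 (120, 300) [-57.7 -79.7  90.1] [38, 40, 42];w4 (340, 255) [-64.6   3.3  59.8] [42, 43, 44];w4 (352, 262) [-64.4   7.2  64.7] [136, 141, 140];w4 (365, 285) [-63.9   7.8  79.9] [136, 141, 139];w4 (385, 300) [-66.9   9.8  92.2] [46, 49, 52];w4 (250, 365) [-60.7 -34.5 115.4] [38, 38, 40];w4 (210, 358) [-59.3 -45.5 112.8] [35, 36, 38];w4 (250, 352) [-59.9 -34.6 110.5] [42, 44, 45];
w5 (150, 200) [-7
[... 215 characters left out ...]
4.1   12.1];w5 (400, 100) [-131.    36.5   13. ];w5 (280, 110) [-124.1  -29.2   66.5];w5 (290, 150) [-107.9  -22.5   54.1];
w5 (165, 250) [-58.1 -73.9  55.2] [137, 141, 140];w5 (172, 262) [-57.5 -68.5  63.8] [30, 31, 30];w5 (182, 255) [-51.7 -67.9  47.8] [38, 39, 40];w5 (150, 285) [-58.5 -72.   81.8] [137, 140, 139];w5 (120, 300) [-58.8 -79.   91.4] [39, 40, 42];w5 (340, 255) [-63.8   4.4  58.6] [41, 41, 40];w5 (352, 262) [-64.3   7.8  64.9] [137, 142, 140];w5 (365, 285) [-64.4   7.9  81.1] [137, 140, 139];w5 (385, 300) [-66.8  10.4  92.5] [48, 51, 53];w5 (250, 365) [-60.9 -34.3 116. ] [39, 39, 42];w5 (210, 358) [-60.3 -45.2 114. ] [34, 37, 38];w5 (250, 352) [-60.8 -34.3 111.7] [42, 43, 45];
```

Call:
{"op": "move_arm", "data": {
  "deltas": [
    [0, 0, 0.004, 0, 0, 0],
    [0, 0, 0.004, 0, 0, 0],
    [0, 0, 0, 0, 0, 0]
  ]
}}

```text
t: 13.3
tcp_pos: [0.5342, 0.0018, 0.0434]
orientation: [-0.001, -0.169, 0.986, -0.0]
ft_force: [-0.0, -0.3, 0.4]
finger_gap: 0.0724
grip_force: 0.0
```

Call:
{"op": "move_arm", "data": {
  "deltas": [
    [0, 0, 0, 0, 0, 0],
    [0, 0, 0, 0, 0, 0],
    [0, 0, 0, 0, 0, 0],
    [0, 0, 0, 0, 0, 0]
  ],
  "grip": 0.2,
  "grip_force": 50
}}

```text
t: 13.8
tcp_pos: [0.5342, 0.002, 0.0443]
orientation: [-0.0, -0.169, 0.986, 0.0]
ft_force: [-3.9, 1.0, 5.2]
finger_gap: 0.052
grip_force: 47.3
```

Call:
{"op": "move_arm", "data": {
  "deltas": [
    [0, 0, 0, 0, 0, 0],
    [0.006, 0.0016, 0, 0, 0, -0.007],
    [0.006, 0.0016, 0, 0, 0, -0.007],
    [0.006, 0.0016, 0, 0, 0, -0.007],
    [0.006, 0.0016, 0, 0, 0, -0.007],
    [0.006, 0.0016, 0, 0, 0, -0.007],
    [0.006, 0.0016, 0, 0, 0, -0.008],
    [0.005, 0.0013, 0, 0, 0, -0.008],
    [0, 0, 0, 0, 0, 0]
  ],
  "grip": 0
}}

```text
t: 14.92
tcp_pos: [0.574, 0.0116, 0.0443]
orientation: [-0.002, -0.129, 0.992, -0.001]
ft_force: [-8.8, -2.3, 9.5]
finger_gap: 0.0523
grip_force: 51.5
```

```bash
python3 - <<'E'
from h import *
s=env.read_state();print(s['t'],s['tcp_pos'],tojig(JJ,s['tcp_pos']),s['ft_force'])
meas('w6',zc=.020)
marks('wrist',['far_left','far_right','left_end'])
for c in ('scene','side'):
    env.camera(c);marks(c,['far_left','far_right','left_end','casting'])
E
```

```text
14.925 [0.57400042 0.01155407 0.0443219 ] [-0.00924865 -0.03204532] [-8.82223613 -2.30108985  9.47744232]
flange [-13.4 -32.7] [ 81.1 160.3] 0.13 [-0.0281 -0.0325  0.0337] 24514 tilt [ 0.0108 -0.0077  0.0337]
boss [-14.1 -33.3] [60.4 59.2] 46.88 [-0.0122 -0.0326  0.057 ] 6746 tilt 
fence [ 55.8 -32.7] [23.3 80.2] 0.22 [ 0.0557 -0.0334  0.0293] 3175 tilt 
wrist mark_of far_left [([0.5514, 0.0904, 0.0267], 0.48)]
wrist mark_of far_right [([0.5767, 0.0169, 0.0203], 0.52)]
wrist mark_of left_end [([0.5529, 0.0916, 0.0274], 0.73)]
scene mark_of far_left [([0.605, 0.0681, 0.023], 0.88)]
scene mark_of far_right [([0.6367, -0.0255, 0.029], 0.98)]
scene mark_of left_end [([0.5545, 0.0938, 0.027], 0.95)]
scene mark_of casting [([0.5734, 0.0138, 0.019], 0.95), ([0.5237, -0.1467, -0.0006], 0.22)]
side mark_of far_left [([0.6051, 0.0713, 0.0227], 0.95), ([0.5749, 0.0138, 0.0231], 0.58)]
side mark_of far_right [([0.6355, -0.0236, 0.0245], 0.8), ([0.6075, 0.1058, 0.0255], 0.54)]
side mark_of left_end [([0.553, 0.0948, 0.0299], 0.84), ([0.6324, -0.0231, 0.0285], 0.64)]
side mark_of casting [([0.5728, 0.017, 0.0249], 0.75), ([0.4674, -0.0096, 0.0659], 0.19)]
```

Call:
{"op": "move_arm", "data": {
  "deltas": [
    [0.004, 0.001, 0, 0, 0, 0],
    [0.003, 0.0008, 0, 0, 0, 0],
    [0.001, 0.0003, 0, 0, 0, 0],
    [0.001, 0.0003, 0, 0, 0, 0],
    [0, 0, 0, 0, 0, 0]
  ]
}}

```text
t: 16.25
tcp_pos: [0.5824, 0.0137, 0.0443]
orientation: [-0.003, -0.129, 0.992, -0.001]
ft_force: [-10.5, -4.0, 9.9]
finger_gap: 0.052
grip_force: 51.7
```

Call:
{"op": "move_arm", "data": {
  "deltas": [
    [0.001, 0.0003, 0, 0, 0, 0],
    [0.001, 0.0003, 0, 0, 0, 0],
    [0.001, 0.0003, 0, 0, 0, 0],
    [0, 0, 0, 0, 0, 0]
  ]
}}

```text
t: 16.75
tcp_pos: [0.5825, 0.0137, 0.0443]
orientation: [-0.006, -0.129, 0.992, -0.002]
ft_force: [-25.2, -4.4, 18.2]
finger_gap: 0.052
grip_force: 52.7
```

```bash
python3 - <<'E'
from h import *
s=env.read_state();print(s['t'],tojig(JJ,s['tcp_pos']),s['ft_force'],s['moment'])
Q=meas('w7',zc=.020)
z=np.load('pics/w7.npz')
m=(Q[...,2]>.029)&(Q[...,2]<.037)&(Q[...,0]<-.02)&(Q[...,0]>-.045)&(abs(Q[...,1]+.032)<.075)
print('near flange tilt',tilt(Q,m),m.sum())
e=[(y,Q[(abs(Q[...,1]-y/1000)<.002)&(Q[...,2]>.030)&(Q[...,2]<.037)&(Q[...,0]>-.1)][:,0].min()) for y in range(-100,41,20)];print(np.round(e,4).tolist())
E
```

```text
16.75 [-0.00044265 -0.03216612] [-25.20402881  -4.3942506   18.22033312] [-1.04521277  8.59567179  0.20294082]
flange [ -4.8 -32.8] [160.3  80.8] 89.98 [-0.0193 -0.0326  0.0338] 24515 tilt [ 0.0125 -0.0077  0.0337]
boss [ -5.5 -33.1] [59.8 58.7] 45.91 [-0.0034 -0.0327  0.0571] 6770 tilt 
fence [ 55.2 -32.8] [24.7 79.7] 0.01 [ 0.0567 -0.0328  0.0295] 3022 tilt 
near flange tilt [0.04702227 0.00063534 0.0337138 ] 12501
[[-100.0, -0.0448], [-80.0, -0.0448], [-60.0, -0.0448], [-40.0, -0.0449], [-20.0, -0.0449], [0.0, -0.045], [20.0, -0.045], [40.0, -0.0451]]
```

Call:
{"op": "move_arm", "data": {
  "deltas": [
    [-0.001, -0.0003, 0, 0, 0, 0],
    [-0.0015, 0.0058, 0, 0, 0, 0],
    [-0.0015, 0.0058, 0, 0, 0, 0],
    [-0.0015, 0.0058, 0, 0, 0, 0],
    [-0.0015, 0.0058, 0, 0, 0, 0],
    [-0.001, 0.0039, 0, 0, 0, 0],
    [0, 0, 0, 0, 0, 0]
  ]
}}

```text
t: 17.68
tcp_pos: [0.5768, 0.0355, 0.0447]
orientation: [-0.005, -0.128, 0.992, -0.006]
ft_force: [-10.9, -23.2, 12.0]
finger_gap: 0.0517
grip_force: 52.2
```

```bash
cat > m.py <<'E'
import sys
from h import *
s=env.read_state();print(s['t'],tojig(JJ,s['tcp_pos']),s['ft_force'],s['moment'])
Q=meas(sys.argv[1],zc=.020)
F=Q[(Q[...,2]>.030)&(Q[...,2]<.037)&(Q[...,0]>-.1)]
e=[(y,F[abs(F[:,1]-y/1000)<.002][:,0].min()) for y in range(-60,71,20)];print(np.round(e,4).tolist())
print('yends',[(x,F[(abs(F[:,0]-x/1000)<.002)][:,1].min().round(4),F[(abs(F[:,0]-x/1000)<.002)][:,1].max().round(4)) for x in (-40,-30,-20,-10)])
P=[tuple(p.round(1)) for p in [np.median(Q[np.hypot(Q[...,0]-a,Q[...,1]-b)<.003],0)*1000 for a,b in ((-.038,-.045),(-.038,0),(-.038,.045),(-.01,-.06),(-.01,.06))]];print(P)
E
python3 m.py w8
```

```text
17.675 [-0.00036061 -0.00967284] [-10.91702662 -23.21669812  11.96861   ] [-7.93294668  3.85263219 -0.04235288]
flange [ -4.9 -10.8] [160.2  80.4] 89.87 [-0.0192 -0.0108  0.0342] 24498 tilt [ 0.0128 -0.0158  0.034 ]
boss [-4.2 -7.5] [55.  64.4] 35.45 [-0.0034 -0.0102  0.0573] 6800 tilt 
fence [ 56.4 -11.3] [23.9 79.7] 1.6 [ 0.057  -0.0099  0.0295] 2938 tilt 
[[-60.0, -0.0449], [-40.0, -0.0448], [-20.0, -0.045], [0.0, -0.0448], [20.0, -0.0447], [40.0, -0.0446], [60.0, -0.1]]
yends [(-40, np.float64(-0.0903), np.float64(0.0693)), (-30, np.float64(-0.0906), np.float64(0.069)), (-20, np.float64(-0.0904), np.float64(0.0989)), (-10, np.float64(-0.0907), np.float64(0.0984))]
[(np.float64(-38.1), np.float64(-45.0), np.float64(34.1)), (np.float64(-38.1), np.float64(-0.1), np.float64(33.8)), (np.float64(-37.9), np.float64(45.0), np.float64(33.4)), (np.float64(-11.4), np.float64(-60.0), np.float64(118.1)), (np.float64(-10.2), np.float64(60.0), np.float64(33.1))]
```

Call:
{"op": "move_arm", "data": {
  "deltas": [
    [-0.001, -0.0003, 0.0005, 0, 0, 0],
    [-0.001, 0.0039, 0, 0, 0, 0],
    [-0.001, 0.0039, 0, 0, 0, 0],
    [-0.0005, 0.002, 0, 0, 0, 0],
    [0, 0, 0, 0, 0, 0]
  ]
}}

```text
t: 18.35
tcp_pos: [0.574, 0.0459, 0.0447]
orientation: [-0.004, -0.128, 0.992, -0.005]
ft_force: [-7.0, -21.2, 7.3]
finger_gap: 0.052
grip_force: 51.7
```

Call:
{"op": "move_arm", "data": {
  "deltas": [
    [-0.0003, 0.001, 0, 0, 0, 0],
    [-0.0003, 0.001, 0, 0, 0, 0],
    [0, 0, 0, 0, 0, 0],
    [0, 0, 0, 0, 0, 0]
  ]
}}

```text
t: 18.85
tcp_pos: [0.574, 0.0462, 0.0448]
orientation: [-0.003, -0.128, 0.992, -0.006]
ft_force: [-2.9, -26.3, 6.1]
finger_gap: 0.0516
grip_force: 51.7
```

```bash
python3 m.py w9
```

```text
18.85 [-0.00035957  0.00141015] [ -2.9441392  -26.28882159   6.14668469] [-9.26071236  0.99825623  0.10350988]
flange [-4.9 10.6] [181.9  80.5] 89.69 [-0.0181  0.0059  0.034 ] 26128 tilt [ 0.0124 -0.0174  0.034 ]
boss [-5.4  0.6] [59.8 59.4] 45.93 [-0.0034  0.0009  0.0574] 6785 tilt 
fence [54.   0.4] [80.3 27.1] 89.82 [0.0568 0.001  0.0296] 2867 tilt 
[[-60.0, -0.0449], [-40.0, -0.0449], [-20.0, -0.0448], [0.0, -0.0448], [20.0, -0.0448], [40.0, -0.0448], [60.0, -0.1]]
yends [(-40, np.float64(-0.0801), np.float64(0.0798)), (-30, np.float64(-0.0798), np.float64(0.0801)), (-20, np.float64(-0.0793), np.float64(0.1001)), (-10, np.float64(-0.0797), np.float64(0.1))]
[(np.float64(-38.1), np.float64(-45.0), np.float64(34.4)), (np.float64(-38.1), np.float64(0.1), np.float64(33.9)), (np.float64(-38.0), np.float64(44.9), np.float64(33.3)), (np.float64(-12.2), np.float64(-59.7), np.float64(123.0)), (np.float64(-12.1), np.float64(59.8), np.float64(117.7))]
```

Call:
{"op": "move_arm", "data": {
  "deltas": [
    [0.0005, -0.002, 0, 0, 0, 0],
    [0, 0, 0, 0, 0, 0]
  ]
}}

```text
t: 19.15
tcp_pos: [0.574, 0.046, 0.0447]
orientation: [-0.004, -0.128, 0.992, -0.005]
ft_force: [-6.8, -21.2, 6.8]
finger_gap: 0.0521
grip_force: 51.8
```

Call:
{"op": "move_arm", "data": {
  "deltas": [
    [0, 0, 0, 0, 0, 0],
    [0, 0, 0, 0, 0, 0],
    [0, 0, 0, 0, 0, 0],
    [0, 0, 0, 0, 0, 0],
    [0, 0, 0, 0, 0, 0]
  ],
  "grip": 0.65
}}

```text
t: 19.77
tcp_pos: [0.576, 0.0528, 0.0446]
orientation: [0.0, -0.13, 0.992, 0.0]
ft_force: [-0.2, -0.9, -0.1]
finger_gap: 0.0703
grip_force: 0.0
```

```bash
python3 m.py w10
```

```text
19.775 [0.00326223 0.00729204] [-0.24413038 -0.87464307 -0.1061591 ] [ 0.01645239  0.00413623 -0.02476416]
flange [-1.8 10.7] [ 87.4 181.5] 0.31 [-0.0196  0.0033  0.0335] 25510 tilt [ 0.0122 -0.0077  0.0336]
boss [-0.4 -0.1] [52.1 52.4] 86.32 [-0.0027  0.0001  0.0567] 5735 tilt 
fence [54.9  6.7] [ 25.3 107.9] 0.11 [0.0568 0.0069 0.0295] 4038 tilt 
[[-60.0, -0.0449], [-40.0, -0.045], [-20.0, -0.0449], [0.0, -0.0449], [20.0, -0.0447], [40.0, -0.045], [60.0, -0.0997]]
yends [(-40, np.float64(-0.0798), np.float64(0.08)), (-30, np.float64(-0.0797), np.float64(0.08)), (-20, np.float64(-0.0799), np.float64(0.1002)), (-10, np.float64(-0.08), np.float64(0.1001))]
[(np.float64(-38.1), np.float64(-44.9), np.float64(33.3)), (np.float64(-37.9), np.float64(-0.1), np.float64(33.3)), (np.float64(-38.1), np.float64(45.1), np.float64(33.4)), (np.float64(-9.4), np.float64(-58.8), np.float64(115.5)), (np.float64(-9.3), np.float64(62.0), np.float64(114.9))]
```

Call:
{"op": "move_arm", "data": {
  "deltas": [
    [0.0015, -0.006, 0, 0, 0, 0],
    [0, 0, 0, 0, 0, 0],
    [0, 0, 0.01, 0, 0, 0],
    [0, 0, 0.03, 0, 0, 0],
    [0, 0, 0.05, 0, 0, 0],
    [0, 0, 0.05, 0, 0, 0],
    [0, 0, 0.05, 0, 0, 0],
    [0, 0, 0, 0, 0, 0],
    [0, 0, 0, 0, 0, 0]
  ]
}}

```text
t: 20.95
tcp_pos: [0.5773, 0.0466, 0.2348]
orientation: [0.0, -0.13, 0.992, 0.0]
ft_force: [-0.2, -0.1, -1.0]
finger_gap: 0.0702
grip_force: 0.0
```

```bash
python3 m.py w11; python3 - <<'E'
from h import *
env.camera('side');env.camera('scene')
marks('side',['stray_nut','standing_bolt','spacer_ring','engineer_square','far_left','far_right','left_end'])
E
```

```text
20.95 [0.00295563 0.00100853] [-0.15097453 -0.08504473 -1.0474668 ] [-0.00193476  0.04255262 -0.00650223]
flange [ 1.5 10.8] [181.6  92.8] 89.92 [-0.003   0.0041  0.0335] 8955 tilt [ 0.0086 -0.0051  0.0336]
boss [-0.4  0. ] [52.  51.8] 46.68 [-0.0016 -0.      0.0569] 1186 tilt 
fence [55.5  0.1] [149.5  26.5] 88.57 [ 0.0571 -0.0004  0.0293] 1841 tilt 
[[-60.0, -0.0448], [-40.0, -0.0448], [-20.0, -0.0448], [0.0, -0.044], [20.0, -0.0448], [40.0, -0.0441], [60.0, -0.0992]]
yends [(-40, np.float64(-0.0794), np.float64(0.0794)), (-30, np.float64(-0.079), np.float64(0.0789)), (-20, np.float64(-0.08), np.float64(0.094)), (-10, np.float64(-0.0794), np.float64(0.0992))]
[(np.float64(-38.4), np.float64(-45.2), np.float64(33.2)), (np.float64(-38.0), np.float64(0.0), np.float64(33.1)), (np.float64(-37.5), np.float64(45.2), np.float64(33.1)), (np.float64(-9.8), np.float64(-59.9), np.float64(307.5)), (np.float64(-9.8), np.float64(59.9), np.float64(307.4))]
side mark_of stray_nut [([0.6844, 0.0588, -0.0014], 0.58)]
side mark_of standing_bolt [([0.5238, -0.1425, 0.0007], 0.56)]
side mark_of spacer_ring [([0.4462, 0.1014, 0.0132], 0.64)]
side mark_of engineer_square [([0.459, 0.2418, -0.0012], 0.88)]
side mark_of far_left [([0.6065, 0.109, 0.0263], 0.84)]
side mark_of far_right [([0.6331, 0.0106, 0.0265], 0.8)]
side mark_of left_end [([0.5555, 0.1302, 0.0281], 0.9)]
```

View pics/w11.png

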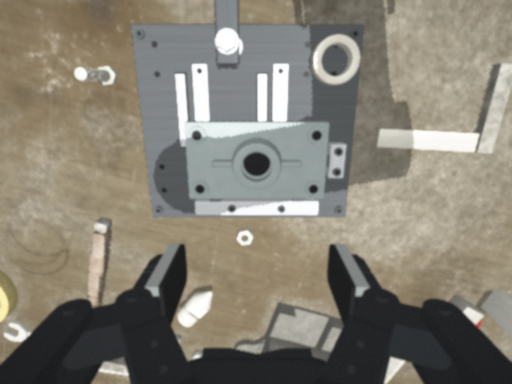

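The casting (187–330, 122–200) sits against the fence and the end block. The nut (245, 238) is on the table off the jig, and the ring, bolt and square have not moved. I am handing the job in.

```bash
python3 -c "
from cell import env
print(env.close_job())"
```

```text
the job is handed in; nothing more can be done
None
```

The job is handed in (no verdict came back): by my last measurements the casting lies flat on the rest strips, home against both fence buttons and the end button to within about 1 mm, the nut is on the table off the jig, and the ring, bolt and square are unmoved; one press through the fingertips peaked at about 60 N at the wrist.

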